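Level the balance and set the check weight on it

ROBOT

A 6-joint arm with a two-finger parallel gripper is mounted at the origin on the work surface. World frame = base frame: x ahead of the robot, y to its left, z up, the work surface at z = 0. Lengths are in m, angles in rad, forces in N, time in s.
With the tool pointing down it reaches from about 0.3 to 0.85 m from the base axis. Payload 4.2 kg.
Tool frame: the origin (TCP) lies on the centre line of the jaws, within the pads' length; the fingertips stand 8 mm ahead of it and the grasp point (between the pads) lies 11 mm behind it; z points along the fingers, y is the line along which they close (so a half turn about z gives the same grasp; the last joint's range is limited). The gripper opens to 91 mm and grips with 3 to 60 N. Pads are 32 mm wide; open, the fingers measure 118 mm over their backs; the gripper's body (76 mm by 178 mm) begins 60 mm behind the grasp point.
Start: joints at [1.269, 0.32, 1.565, -0, 1.257, -0.02], TCP at [0.16, 0.552, 0.188] pointing down, gripper open.
Joint ranges: [-3.11, 3.11], [-0.84, 2.01], [0.21, 2.61], [-1.34, 4.49], [0.05, 2.63], [-2.56, 2.56]. Speed limits (rad/s): [2.57, 2.57, 3.14, 3.14, 3.14, 3.14].

INTERFACE

Orientations are given as a unit quaternion [x, y, z, w].
In Python, from bench import ctrl gives the robot as it stands. The module is installed in compiled form; this text tells all that it offers.
- The arm moves only by the tool play_rows, never from a script. Its argument "plan" is text: rows parted by semicolons, each of 7 numbers parted by spaces: the turn, a rotation vector about the world's x, y, z each as a share of 5 degrees, from -1 to 1, then the shift along the world's x, y, z each as a share of 20 mm, from -1 to 1, then the finger opening in mm, from 0 to 91.2. In form: ax ay az dx dy dz gripper; .... A call has 1 to 12 rows; each row shifts and turns the commanded pose from where the row before left it; what a row does not reach is not made up. A row lasts 1/10 s, in which the tool goes at most 50 mm and 8.59 degrees, less where a joint would pass 70% of its speed; a pose out of reach is approached as far as the arm can. A call with a number of a shift or a turn outside -1 to 1 is refused whole. A call with a gripper value outside its range is refused whole. The fingers move at their own pace and stop on an object; the grip force is fixed at half the most. Time passes only in rows, so rows that do not move let the fingers close. It gives the time, the measured TCP pose, the force, the opening and the grip force at its end, in the units of the state.
- ctrl.read_state(): the state, without advancing time (a new reading comes with each control period).
- ctrl.snapshot(name): name is "side" or "top"; returns a dict with "frame" (480x640x3 uint8, red, green, blue), "K" (3x3 intrinsics, pixels), "k1" (the pictures are not rectified: a ray, as slopes to the right and down, at radius r is drawn at 1 + k1 r^2 times it, then the intrinsics apply), "R" (3x3) and "t" (3): a world point X has camera coordinates R X + t. Camera axes: x right, y down, z forward; pixel columns grow to the right and rows downward; lengths in m; the calibration is good to about 2 mm. A picture is of the moment at which its call begins. There is no depth.
- ctrl.finish_job(): hands the job in; it is judged then, once.
The state is a dict: "clock": time; "qpos": joint angles; "qvel": joint speeds; "effort": joint torques, N m; "eef_pos": TCP position; "tool_rot": TCP orientation; "wrist_force": force on the tool from outside, world axes, zero at the start; "wrist_torque": the same for the moment, N m; "width": finger opening in m; "grip_force": force on a finger pad.
Only numpy, scipy, OpenCV 4.12 (cv2) and the standard library are available. Lean on these libraries where they do the work, as an engineer would, in place of code of your own. Each camera call takes 0.05 s, during which the arm holds its last target. There are 200 camera calls.

TASK

The laboratory balance stands out of level: roll the knurled thumbwheels of its two front feet, whose rims peep out of the sides of the case, until both white markers on its screen lie between their two lines. Then, for the check weighing, stand the steel check weight from its dish gently and upright in the middle of the pan and let go, with the balance still level. Leave the two bottles and the tasting glass where they are.

Things in the scene. Friction and masses are not known exactly. Their poses are not given: they have to be found in the camera images.
- balance: White bench balance with grey base, 260 mm deep (x), 220 mm wide (y), too heavy to slide. Origin: on the table under the middle of its case. +x points from its front (sloping screen, nearest the robot) to its back, +y to its left side. The front console slopes from 47 mm high to 64 mm, the deck behind it is 66 mm high. Its sides are upright planes at y = +110 and -110 mm.
- wheel_left_center (a point): Middle of the left front foot's thumbwheel, at x -75, y +98 mm in the balance's frame, 15 mm above the table: a black disc, 49 mm across its 16 small ribs, 12 mm thick, on an upright axis. It lies in a slot of the case (28 mm free before and behind this point, roof 26 mm above the table); it is stiff (0.04 N m), stays where left and turns 3.2 rad either way from level.
- rim_left (a point): Outermost point of the left wheel's exposed rim, 12.5 mm out of the case's left side, 15 mm above the table. Press the side of a fingertip on it (4 to 9 N, inward) and move along the side: the rim rolls with the finger. Rim pushed towards the back (+x) = clockwise from above: raises this corner and moves the left marker up its gauge, 9 mm per radian (0.37 mm per mm of rim); towards the front lowers it.
- wheel_right_center (a point): Middle of the right front foot's thumbwheel, at x -75, y -98 mm in the balance's frame, 15 mm above the table: the mirror image of the left one.
- rim_right (a point): Outermost point of the right wheel's exposed rim, 12.5 mm out of the case's right side, 15 mm above the table; rolled like the left one. Rim pulled towards the front (-x) = clockwise from above: raises this corner and moves the right marker up its gauge, 9 mm per radian (0.37 mm per mm of rim); pushed to the back (+x) it lowers it.
- marker_left_center (a point): Middle of the left marker on the dark screen: a white bar, 8 mm (x) by 24 mm (y), a picture that is not touched. It shows the height of the left front corner, moved only by the left wheel: up the screen (towards the balance's back, +x) = corner too high, down (towards the front) = too low. At the start it is 12 to 22 mm too low.
- band_left (a point): Where the left marker belongs: half-way between the two thin light cross lines (16 mm apart) of the left gauge, 72 mm before and 27 mm left of the balance's origin, 59 mm above the table, on a screen that slopes 8.5 degrees, lower at the front. Its axes are the balance's. Right when the marker is between the lines (centres less than 4 mm apart).
- marker_right_center (a point): Middle of the right marker, a like white bar that shows the height of the right front corner and is moved only by the right wheel. At the start it is anywhere from 18 mm too low to 18 mm too high.
- band_right (a point): Where the right marker belongs: half-way between the two cross lines of the right gauge, 72 mm before and 27 mm right of the balance's origin.
- pan_center (a point): Middle of the top face of the round flat steel pan, 150 mm in diameter, 82 mm above the table, 52 mm behind the balance's origin. The pan does not move.
- weight_center (a point): Centre (half-way up) of the check weight: steel, 0.5 kg, 71 mm tall, upright: a cylinder of 38 mm diameter from 35.5 mm below to 14.5 mm above this point, then a 16 mm neck and a 25 mm knob. It stands loose in a flat grey dish, 110 mm square, floor 4 mm and rim 12 mm above the table, left or right of the balance.
- bottle_a_center (a point): A clear liquor bottle with a red cap, 76 mm in diameter, 220 mm tall, standing at the side of the balance opposite the dish; the point is on its axis, 100 mm above its foot.
- bottle_b_center (a point): A second such bottle, at the back on the right; the point is on its axis, 100 mm above its foot.
- glass_center (a point): A small clear tasting glass, 56 mm wide at its mouth, 75 mm tall, upright, at the back on the left; the point is on its axis, 37 mm above its foot.

How it is judged:
On the way, in this order (a step that is already met when the one before it is completed fails the run):
1. the balance is level (both markers between their lines, centres under 4 mm from the middle) while the weight still stands in its dish (distance between marker_left_center and band_left below 0.004 m and distance between marker_right_center and band_right below 0.004 m and distance of weight_center from where it was at the start of the episode below 0.03 m), for 0.3 s.
2. the weight stands upright on the pan, its axis within 20 mm of the pan's centre (horizontal distance between weight_center and pan_center below 0.02 m and z of weight_center in the frame of pan_center between 0.0325 and 0.0385 m and angle between weight_center's own z axis and vertical below 0.06 rad), for 0.2 s.
At the end, for the whole second after the job is handed in: Each marker's centre is less than 4 mm from the middle between its two lines, and the check weight stands upright (within 3.4 degrees) and at rest on the pan, its axis within 20 mm of the pan's centre (all of step 2 and distance between marker_left_center and band_left below 0.004 m and distance between marker_right_center and band_right below 0.004 m and linear speed of weight below 0.02 m/s); the robot touches nothing.
It fails at once if the bottle is pushed more than 30 mm or tipped (distance of bottle_a_center from where it was at the start of the episode above 0.03 m or angle between bottle_a_center's own z axis and vertical above 0.4 rad).
It fails at once if the bottle is pushed more than 30 mm or tipped (distance of bottle_b_center from where it was at the start of the episode above 0.03 m or angle between bottle_b_center's own z axis and vertical above 0.4 rad).
It fails at once if the tasting glass is pushed more than 30 mm or tipped (distance of glass_center from where it was at the start of the episode above 0.03 m or angle between glass_center's own z axis and vertical above 0.4 rad).
It fails at once if the weight is dropped or rammed on the pan (contact force over 50 N) (contact force between weight and pan above 50 N).
It fails at once if the weight is tipped over (angle between weight_center's own z axis and vertical above 0.7 rad).
It also fails if it takes over 67 s, if anything falls off the work surface, if the arm or the gripper's body presses on something with over 40 N, if the wrist force passes 120 N, or if a joint passes its speed limit or range.

## Working session

There is one attempt and no reset: what is moved stays moved. The work goes in short steps, Python scripts to look and compute and a tool call to move; the robot and the scene stay as the last step left them, time stands still between calls to the robot, and variables do not carry over. Pictures are saved under pics/ and viewed, at most 13 in all, crops included, and the job is handed in when it is done.

Besides the shell and the picture viewer there is one more tool, called after ">>>" as name(argument=value, ...) on one line, values as JSON. play_rows: Moves the arm, as the interface text tells. Its arguments: {"type":"object","properties":{"plan":{"type":"string"}},"required":["plan"]}

```bash
mkdir -p pics
cat > h.py <<'E'
import numpy as np, cv2
from bench import ctrl
def snap(n,f=None):
    s=ctrl.snapshot(n)
    if f: cv2.imwrite('pics/'+f,s['frame'][:,:,::-1])
    return s
def dist(s): return np.array([s['k1'],0,0,0,0.])
def proj(s,P):
    return cv2.projectPoints(np.array(P,float).reshape(-1,3),cv2.Rodrigues(s['R'])[0],np.array(s['t'],float),np.array(s['K'],float),dist(s))[0].reshape(-1,2)
def ray(s,uv,z):
    p=cv2.undistortPoints(np.array(uv,float).reshape(-1,1,2),np.array(s['K'],float),dist(s)).reshape(-1,2)
    R=np.array(s['R']);c=-R.T@s['t'];d=np.c_[p,np.ones(len(p))]@R
    z=np.broadcast_to(z,len(d))
    return c+d*((z-c[2])/d[:,2])[:,None]
E
python3 - <<'E'
from h import *
for n in('top','side'):
    s=snap(n,n+'0.png'); print(n,-np.array(s['R']).T@s['t'],s['K'],s['k1'])
print(ctrl.read_state())
E
```

```text
top [ 4.39839080e-01 -2.68149313e-04  1.22862618e+00] [[451.43804664   0.         321.96802932]
 [  0.         451.43804664 235.08553274]
 [  0.           0.           1.        ]] 0.003854523710061334
side [ 0.25520011 -0.67492847  0.91713951] [[506.25996977   0.         316.11735144]
 [  0.         506.25996977 241.91434545]
 [  0.           0.           1.        ]] -0.13403725239877032
{'clock': 0.1, 'qpos': array([ 1.26902762e+00,  3.20225425e-01,  1.56554369e+00, -1.31775179e-05,
        1.25739577e+00, -2.00406013e-02]), 'qvel': array([-0.00132637, -0.00115818, -0.0035484 ,  0.00071332,  0.0002424 ,
        0.00128552]), 'effort': array([ 1.21370613e-03, -4.13332522e+01, -2.32507181e+01,  7.28710229e-02,
        4.21499158e-02, -4.57585304e-05]), 'eef_pos': array([0.15974023, 0.55185795, 0.18701103]), 'tool_rot': array([ 1.40396603e-01,  9.90095034e-01, -7.76964550e-04, -1.19759188e-04]), 'wrist_force': array([-0.04075964, -0.24404906, -0.01611146]), 'wrist_torque': array([ 0.01662607, -0.01865251, -0.00775298]), 'grip_force': 0.0, 'width': 0.09131394313435323}
```

View pics/top0.png

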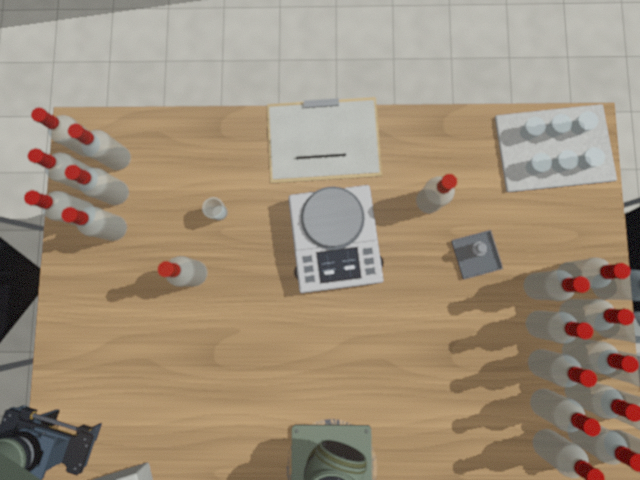

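View pics/side0.png

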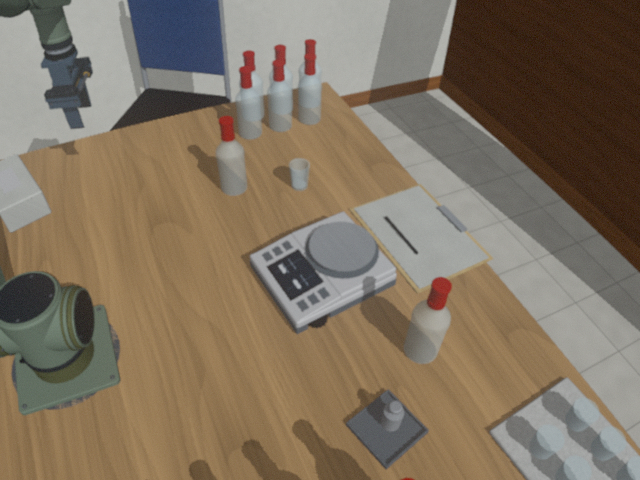

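Top: balance at about (336,238), pan (333,217), dish and weight at (476,254)/(480,248), bottle A (190,272), bottle B (438,193), glass (213,209). Side: the same layout, with the right wheel at about (318,321). Next, a zoomed composite.

Run:
```python
from h import *
a=cv2.imread('pics/top0.png');b=cv2.imread('pics/side0.png')
A=cv2.resize(a[180:300,280:390],None,fx=5,fy=5,interpolation=cv2.INTER_CUBIC)
B=cv2.resize(b[380:470,340:430],None,fx=2.7,fy=2.7,interpolation=cv2.INTER_CUBIC)
C=cv2.resize(a[225:285,445:505],None,fx=4,fy=4,interpolation=cv2.INTER_CUBIC)
o=np.zeros((600,800,3),np.uint8);o[:,:550]=A;o[:243,555:798]=B;o[300:540,555:795]=C
cv2.imwrite('pics/z.png',o)
```

```text
(no output)
```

View pics/z.png

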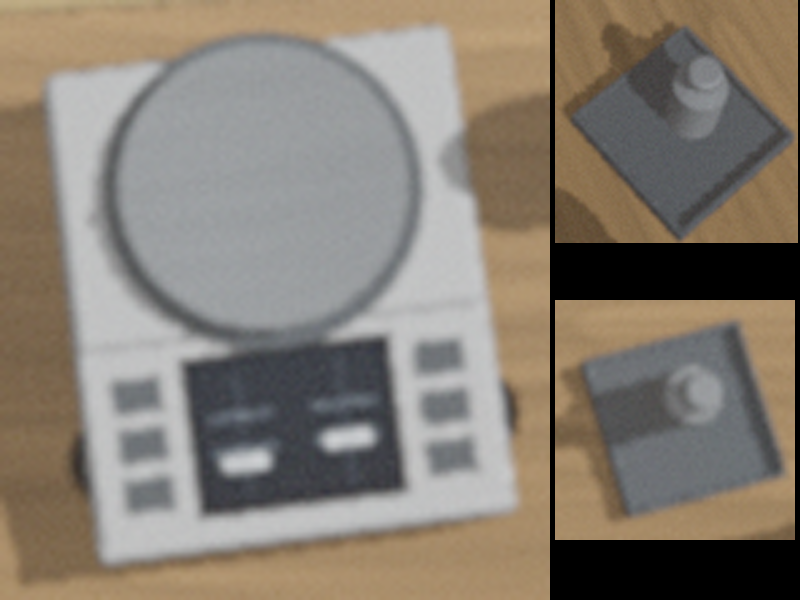

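```bash
cat > meas.py <<'E'
from h import *
from scipy.optimize import least_squares
def W(p,P):
    P=np.atleast_2d(np.array(P,float));c,s=np.cos(p[2]),np.sin(p[2])
    return np.c_[p[0]+c*P[:,0]-s*P[:,1],p[1]+s*P[:,0]+c*P[:,1],P[:,2]]
def zs(x): return .059+(x+.072)*np.tan(np.radians(8.5))
def markers(s,p,box=.055):
    # rectify the screen at 0.5 mm/px; columns = -y, rows = -x
    out=[]
    xs=np.arange(-.036,-.108,-.0005);
    for y0 in(.027,-.027):
        ys=np.arange(y0+.016,y0-.016,-.0005)
        X,Y=np.meshgrid(xs,ys,indexing='ij')
        uv=proj(s,W(p,np.c_[X.ravel(),Y.ravel(),zs(X.ravel())])).astype(np.float32).reshape(X.shape+(2,))
        g=cv2.remap(cv2.cvtColor(s['frame'],cv2.COLOR_RGB2GRAY),uv[...,0],uv[...,1],cv2.INTER_CUBIC).astype(float)
        w=np.clip(g-130,0,None)
        out.append(((w*X).sum()/w.sum()*1e3+72,(w*Y).sum()/w.sum()*1e3-y0*1e3,int(w.sum()),g[:,16:48].mean(1).round().astype(int)))
    return out
E
python3 - <<'E'
from meas import *
T=snap('top');S=snap('side')
z=lambda u,v:((u+.5)/5-.5+280,(v+.5)/5-.5+180)
uv=np.array([z(264,187),z(103,563),z(517,508),z(47,77),z(450,28)])
P=[(.052,0,.080),(-.13,.11,.047),(-.13,-.11,.047),(.13,.11,.066),(.13,-.11,.066)]
r=least_squares(lambda p:(proj(T,W(p,P))-uv).ravel(),[.5,-.03,.1])
p=r.x;print(p,r.fun.round(2));np.save('p.npy',p)
for s in(T,S):
    for m in markers(s,p):print(np.round(m[:3],1),m[3][::3])
print('pan side px',proj(S,W(p,[(.052,0,.082),(-.13,.11,.047),(-.13,-.11,.047)])).round(1))
kt=((145.5)/4-.5+445,88.5/4-.5+225);ks=(150.5/2.7-.5+340,70.5/2.7-.5+380)
q=least_squares(lambda X:np.r_[proj(T,X)[0]-kt,proj(S,X)[0]-ks],[.45,-.4,.06]);print('knob',q.x,q.fun)
print('dish',ray(T,[(585-555,362-300)/np.array(4.)+(445,225),(738-555,322-300)/np.array(4.)+(445,225),(783-555,472-300)/np.array(4.)+(445,225),(628-555,515-300)/np.array(4.)+(445,225)],.012).round(4))
for n,u,h in(('A',(170,269),.22),('B',(449,181),.22),('glass',(213,209),.06)):print(n,ray(T,[u],h).round(3))
E
```

```text
[ 0.58209105 -0.01220156  0.12364937] [ 0.39  0.08 -0.52  0.87  0.7   1.24 -1.49 -0.77  0.89 -1.55]
[-1.3300e+01  8.0000e-01  5.2049e+04] [ 64  68  69  70  70  70  70  70  71  71  70  69  69  73  79  89 100 105
 103  93  80  72  69  69  68  71  78  93 116 141 165 184 198 203 198 184
 160 127  96  73  65  65  68  68  66  64  61  64]
[-7.9000e+00  1.1000e+00  5.1355e+04] [ 64  66  68  69  71  72  71  69  69  70  71  70  69  72  79  89 100 104
  99  88  78  70  66  72  89 118 151 177 195 202 199 186 164 132 100  76
  67  67  68  69  69  69  70  69  68  65  61  65]
[-1.2400e+01  3.5000e+00  2.6527e+04] [ 56  57  56  56  58  60  57  57  59  58  58  56  56  59  64  77  90  90
  78  63  59  58  57  57  56  59  67  79  99 125 150 167 175 174 164 139
 104  71  57  56  58  58  57  56  56  55  53  51]
[-6.6000e+00  3.0000e+00  2.5992e+04] [ 56  57  58  58  60  60  57  58  59  59  58  58  58  59  66  78  91  88
  76  66  59  57  55  55  72 108 145 168 176 175 166 142 105  73  58  56
  57  57  58  56  56  60  58  56  58  57  53  51]
pan side px [[341.8 246.5]
 [248.1 255.8]
 [295.7 325.6]]
knob [ 0.55623408 -0.38277611  0.07509245] [-0.03252611  0.08933382  0.06555802 -0.01082718]
dish [[ 0.5797 -0.3286  0.012 ]
 [ 0.6065 -0.4322  0.012 ]
 [ 0.5053 -0.4571  0.012 ]
 [ 0.4769 -0.3532  0.012 ]]
A [[0.494 0.361 0.22 ]]
B [[ 0.692 -0.27   0.22 ]]
glass [[0.66 0.31 0.06]]
```

>>> play_rows(plan="0 0 0.5 0.5 -1 0 0;0 0 0.5 0.5 -1 0 0;0 0 0.5 0.5 -1 0 0;0 0 0.5 0.5 -1 0 0;0 0 0.5 0.5 -1 0 0;0 0 0.5 0.5 -1 0 0;0 0 0.5 0.5 -1 0 0;0 0 0.5 0.5 -1 0 0;0 0 0.5 0.5 -1 0 0;0 0 0.14 0.5 -1 0 0;0 0 0 0.5 -1 0 0;0 0 0 0.5 -1 0 0")

```text
clock: 1.4
eef_pos: [0.2801, 0.3114, 0.1877]
tool_rot: [-0.062, 0.998, -0.0, -0.0]
wrist_force: [0.2, -0.0, 1.1]
width: 0.0006
grip_force: 0.0
```

>>> play_rows(plan="0 0 0 0.5 -1 0 0;0 0 0 0.5 -1 0 0;0 0 0 0.5 -1 0 0;0 0 0 1 -0.7 0 0;0 0 0 1 -0.7 0 0;0 0 0 1 -0.7 0 0;0 0 0 1 -0.7 0 0;0 0 0 1 -0.7 -0.5 0;0 0 0 1 -0.7 -0.5 0;0 0 0 1 -0.7 -0.5 0;0 0 0 1 -0.5 -0.5 0;0 0 0 0 0 0 0")

```text
clock: 2.6
eef_pos: [0.471, 0.1431, 0.1463]
tool_rot: [-0.06, 0.998, -0.0, -0.001]
wrist_force: [-0.5, 1.0, -0.4]
width: 0.0002
grip_force: 0.0
```

>>> play_rows(plan="0 0 0 0.35 -0.1 -1 0;0 0 0 0 -0.1 -1 0;0 0 0 0 -0.1 -1 0;0 0 0 0 0 -1 0;0 0 0 0 0 -1 0;0 0 0 0 0 -1 0;0 0 0 0 0 -0.5 0;0 0 0 0 0 0 0;0 0 0 0 0 0 0")

```text
clock: 3.5
eef_pos: [0.4772, 0.1387, 0.0185]
tool_rot: [-0.062, 0.998, 0.0, 0.0]
wrist_force: [-0.5, 0.5, 0.2]
width: 0.0003
grip_force: 0.0
```

Run:
```python
from h import *
a=snap('top')['frame'][:,:,::-1];b=snap('side')['frame'][:,:,::-1]
o=np.hstack([cv2.resize(a[190:310,270:350],None,fx=5,fy=5,interpolation=cv2.INTER_CUBIC),cv2.resize(b[200:320,200:280],None,fx=5,fy=5)])
cv2.imwrite('pics/l1.png',o)
```

```text
(no output)
```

View pics/l1.png

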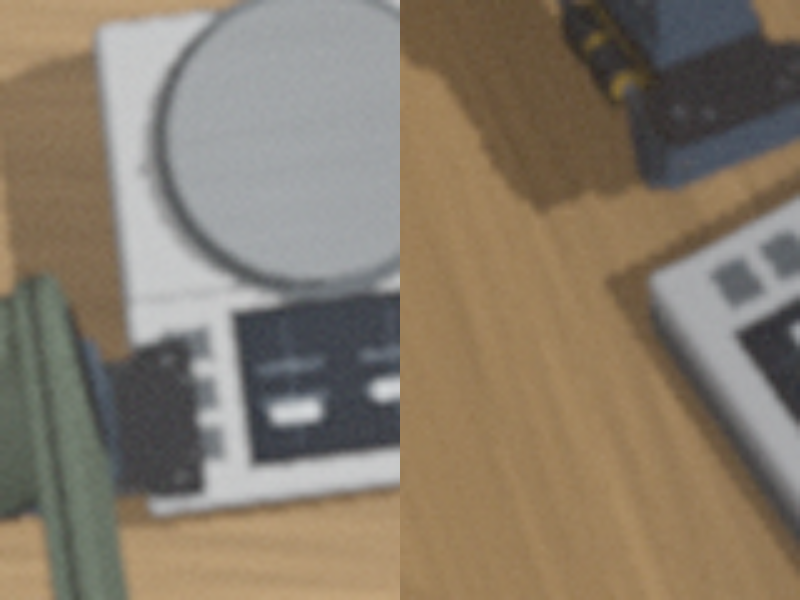

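>>> play_rows(plan="0 0 0 0.06 -0.5 -0.05 0;0 0 0 0.06 -0.5 -0.05 0;0 0 0 0 0 0 0;0 0 0 0 0 0 0")

```text
clock: 4.0
eef_pos: [0.4794, 0.1178, 0.0159]
tool_rot: [-0.061, 0.998, 0.0, 0.0]
wrist_force: [0.1, 0.2, 0.3]
width: 0.0005
grip_force: 0.0
```

>>> play_rows(plan="0 0 0 0.01 -0.1 0 0;0 0 0 0.01 -0.1 0 0;0 0 0 0 0 0 0")

```text
clock: 4.3
eef_pos: [0.4797, 0.1142, 0.0157]
tool_rot: [-0.061, 0.998, 0.0, -0.0]
wrist_force: [-0.0, -0.0, -0.5]
width: 0.0006
grip_force: 0.0
```

>>> play_rows(plan="0 0 0 0.01 -0.1 0 0;0 0 0 0.01 -0.05 0 0;0 0 0 0 0 0 0")

```text
clock: 4.6
eef_pos: [0.4801, 0.1113, 0.0158]
tool_rot: [-0.061, 0.998, 0.0, -0.0]
wrist_force: [-0.7, 0.3, -0.3]
width: 0.0002
grip_force: 0.0
```

>>> play_rows(plan="0 0 0 0.01 -0.05 0 0;0 0 0 0 0 0 0")

```text
clock: 4.8
eef_pos: [0.4803, 0.1103, 0.0158]
tool_rot: [-0.062, 0.998, 0.0, -0.0]
wrist_force: [0.3, -0.6, -0.1]
width: 0.0007
grip_force: 0.0
```

>>> play_rows(plan="0 0 0 0.01 -0.05 0 0;0 0 0 0 0 0 0")

```text
clock: 5.0
eef_pos: [0.4805, 0.1093, 0.0158]
tool_rot: [-0.061, 0.998, 0.0, -0.0]
wrist_force: [-0.6, -0.9, -0.2]
width: 0.0006
grip_force: 0.0
```

>>> play_rows(plan="0 0 0 0.01 -0.05 0 0;0 0 0 0.01 -0.05 0 0;0 0 0 0 0 0 0")

```text
clock: 5.3
eef_pos: [0.4809, 0.1072, 0.0158]
tool_rot: [-0.061, 0.998, 0.0, 0.0]
wrist_force: [-0.1, -0.1, 0.5]
width: 0.0003
grip_force: 0.0
```

>>> play_rows(plan="0 0 0 0.01 -0.05 0 0;0 0 0 0 0 0 0")

```text
clock: 5.5
eef_pos: [0.4811, 0.1062, 0.0158]
tool_rot: [-0.061, 0.998, 0.0, -0.0]
wrist_force: [0.6, -0.1, -0.2]
width: 0.0004
grip_force: 0.0
```

>>> play_rows(plan="0 0 0 0.01 -0.05 0 0;0 0 0 0 0 0 0")

```text
clock: 5.7
eef_pos: [0.4813, 0.1053, 0.0158]
tool_rot: [-0.061, 0.998, 0.0, 0.0]
wrist_force: [-0.1, -0.5, -1.0]
width: 0.0005
grip_force: 0.0
```

>>> play_rows(plan="0 0 0 0.01 -0.05 0 0;0 0 0 0.01 -0.05 0 0;0 0 0 0 0 0 0")

```text
clock: 6.0
eef_pos: [0.4817, 0.1032, 0.0158]
tool_rot: [-0.061, 0.998, 0.0, -0.0]
wrist_force: [-0.7, -0.2, -0.4]
width: 0.0007
grip_force: 0.0
```

>>> play_rows(plan="0 0 0 0.01 -0.05 0 0;0 0 0 0 0 0 0")

```text
clock: 6.2
eef_pos: [0.4819, 0.1023, 0.0158]
tool_rot: [-0.061, 0.998, 0.0, 0.0]
wrist_force: [-0.5, -0.9, -0.0]
width: 0.0003
grip_force: 0.0
```

Run:
```python
from meas import *
p=np.load('p.npy')
T=snap('top')
for m in markers(T,p):print(np.round(np.array(m[:3])-[2.5,0,0],1))
b=snap('side')['frame'][:,:,::-1]
cv2.imwrite('pics/l2.png',cv2.resize(b[190:340,200:400],None,fx=4,fy=4,interpolation=cv2.INTER_CUBIC))
```

```text
[-1.5800e+01 -4.0000e-01  5.3827e+04]
[-1.0400e+01  1.0000e+00  5.9026e+04]
```

View pics/l2.png

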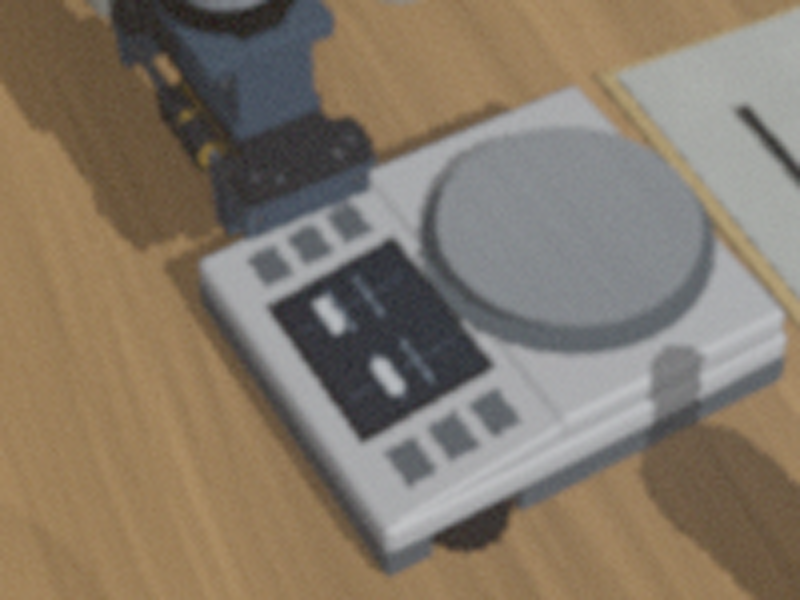

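>>> play_rows(plan="0 0 0 0.01 -0.05 0 0;0 0 0 0 0 0 0")

```text
clock: 6.5
eef_pos: [0.4821, 0.1013, 0.0158]
tool_rot: [-0.062, 0.998, 0.0, -0.0]
wrist_force: [-0.0, 0.9, 0.4]
width: 0.0008
grip_force: 0.0
```

>>> play_rows(plan="0 0 0 0.01 -0.05 0 0;0 0 0 0 0 0 0")

```text
clock: 6.7
eef_pos: [0.4823, 0.1002, 0.0158]
tool_rot: [-0.061, 0.998, 0.0, 0.0]
wrist_force: [0.0, 0.1, -0.3]
width: 0.0004
grip_force: 0.0
```

>>> play_rows(plan="0 0 0 0.01 -0.05 0 0;0 0 0 0 0 0 0")

```text
clock: 6.9
eef_pos: [0.4825, 0.0992, 0.0158]
tool_rot: [-0.061, 0.998, 0.0, -0.0]
wrist_force: [0.5, 0.4, -0.6]
width: 0.0005
grip_force: 0.0
```

Run:
```python
from meas import *
p=np.load('p.npy');T=snap('top');S=snap('side')
print(T['R'],T['t'])
print((proj(T,W(p,[(-.075,.1225,.015),(-.075,-.1225,.015),(-.052,0,.082)]))-[280,180])*5)
print((proj(S,W(p,[(-.075,-.1225,.015)]))-[200,190])*4)
st=ctrl.read_state();e=st['eef_pos'];print(e,proj(T,e),proj(S,e))
d=e[:2]-p[:2];c,s=np.cos(p[2]),np.sin(p[2]);print(c*d[0]+s*d[1],-s*d[0]+c*d[1])
a=T['frame'][:,:,::-1]
cv2.imwrite('pics/l3.png',cv2.resize(a[190:310,270:390],None,fx=5,fy=5,interpolation=cv2.INTER_CUBIC))
for m in markers(T,p):print(np.round(np.array(m[:3])-[2.5,0,0],1))
```

```text
[[-0.00121785 -0.9998055  -0.01968456]
 [-0.99189409  0.0037089  -0.12701322]
 [ 0.12706153  0.01937032 -0.99170568]] [0.02445253 0.59232655 1.16255414]
[[ 67.31927406 465.79405504]
 [520.1391452  408.40409951]
 [290.04974072 384.83009675]]
[[485.71101934 548.785351  ]]
[0.48250301 0.09931158 0.01577923] [[293.71284778 276.90568562]] [[263.8139212  253.80493324]]
-0.08507427766043738 0.12294439495897405
[-1.5800e+01 -1.9000e+00  4.5511e+04]
[-1.0400e+01  1.0000e+00  5.9247e+04]
```

View pics/l3.png

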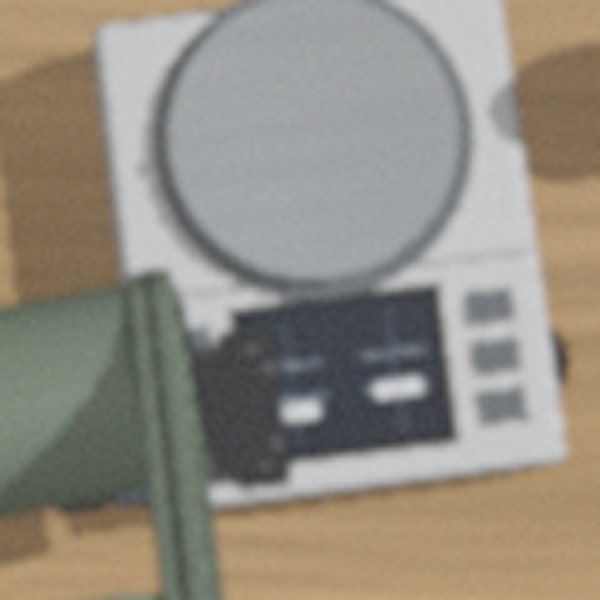

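>>> play_rows(plan="0 0 0 0.3 0.04 0 0;0 0 0 0 -0.05 0 0;0 0 0 0 0 0 0")

```text
clock: 7.3
eef_pos: [0.4888, 0.0991, 0.0157]
tool_rot: [-0.061, 0.998, 0.0, 0.0]
wrist_force: [-0.1, 0.2, -0.3]
width: 0.0004
grip_force: 0.0
```

>>> play_rows(plan="0 0 0 0.01 -0.05 0 0;0 0 0 0 0 0 0")

```text
clock: 7.5
eef_pos: [0.4886, 0.098, 0.0157]
tool_rot: [-0.061, 0.998, 0.0, -0.0]
wrist_force: [-0.1, 1.1, -0.3]
width: 0.0002
grip_force: 0.0
```

>>> play_rows(plan="0 0 0 0.01 -0.05 0 0;0 0 0 0 0 0 0")

```text
clock: 7.7
eef_pos: [0.4888, 0.0972, 0.0158]
tool_rot: [-0.061, 0.998, 0.0, -0.0]
wrist_force: [-1.1, 0.9, -0.4]
width: 0.0008
grip_force: 0.3
```

>>> play_rows(plan="0 0 0 0.01 -0.05 0 0;0 0 0 0 0 0 0")

```text
clock: 7.9
eef_pos: [0.4888, 0.097, 0.0158]
tool_rot: [-0.061, 0.998, 0.001, -0.0]
wrist_force: [-1.4, 4.6, -0.2]
width: 0.0003
grip_force: 2.4
```

>>> play_rows(plan="0 0 0 0.01 -0.05 0 0;0 0 0 0 0 0 0")

```text
clock: 8.1
eef_pos: [0.4888, 0.0969, 0.0158]
tool_rot: [-0.061, 0.998, 0.002, -0.0]
wrist_force: [-1.3, 8.0, 0.6]
width: 0.0005
grip_force: 4.3
```

>>> play_rows(plan="0 0 0 0.2 0.025 0 0;0 0 0 0.2 0.025 0 0;0 0 0 0 0 0 0")

```text
clock: 8.4
eef_pos: [0.4938, 0.0977, 0.015]
tool_rot: [-0.061, 0.998, 0.001, -0.004]
wrist_force: [-6.2, 8.5, 2.2]
width: 0.0004
grip_force: 4.7
```

```bash
cat > m.py <<'E'
from meas import *
p=np.load('p.npy');T=snap('top');S=snap('side')
for s,o in((T,2.5),(S,3.3)):
    print([np.round(np.array(m[:3])-[o,0,0],1).tolist() for m in markers(s,p)])
E
python3 m.py
```

```text
[[-15.9, -3.6, 36528.0], [-10.4, 1.0, 59174.0]]
[[-15.7, 3.5, 31344.0], [-10.0, 3.0, 29700.0]]
```

Run:
```python
from h import *
s=ctrl.read_state()
for k in('eef_pos','tool_rot','wrist_force','wrist_torque','width','grip_force'):print(k,np.round(s[k],4))
T=snap('top');S=snap('side')
e=np.array(s['eef_pos'])
a=T['frame'][:,:,::-1];b=S['frame'][:,:,::-1]
o=np.hstack([cv2.resize(a[240:320,270:350],None,fx=5,fy=5,interpolation=cv2.INTER_CUBIC),cv2.resize(b[170:290,200:300],None,fx=4,fy=4)[:400]])
cv2.imwrite('pics/l4.png',o)
```

```text
eef_pos [0.4938 0.0977 0.015 ]
tool_rot [-0.0606  0.9982  0.0015 -0.0034]
wrist_force [-5.3228  8.6551  0.1701]
wrist_torque [ 1.5652  1.1307 -0.0087]
width 0.0003
grip_force 4.6743
```

View pics/l4.png

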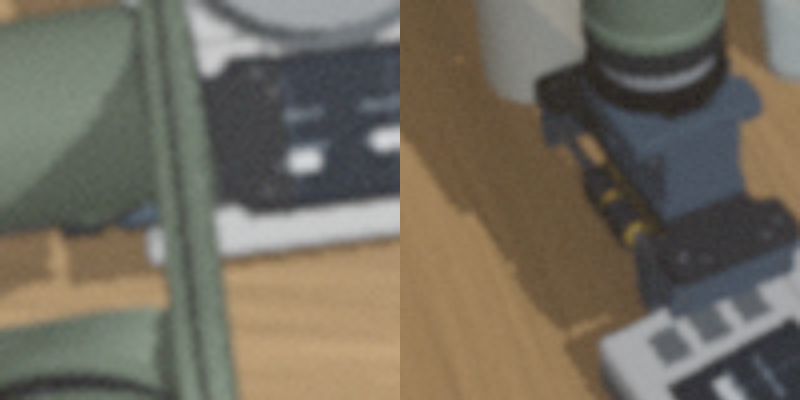

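>>> play_rows(plan="0 0 0 0 0.5 0 0;0 0 0 0 1 0 0;0 0 0 -0.5 0.5 1 0;0 0 0 -1 0 1 0;0 0 0 -1 0 1 0;0 0 0 -1 0 1 0;0 0 0 0 0 0 0;0 0 0 0 0 0 0")

```text
clock: 9.4
eef_pos: [0.4283, 0.1363, 0.0961]
tool_rot: [-0.062, 0.998, 0.0, 0.001]
wrist_force: [0.3, 0.3, -0.1]
width: 0.0004
grip_force: 0.0
```

Run:
```python
from h import *
from scipy.spatial.transform import Rotation as Ro
st=ctrl.read_state();S=snap('side');T=snap('top')
e=np.array(st['eef_pos']);R=Ro.from_quat(st['tool_rot']).as_matrix();print(e)
b=S['frame'][:,:,::-1].copy();a=T['frame'][:,:,::-1].copy()
b0=cv2.imread('pics/side0.png')
def crop(im,s,e,R,w,k):
    c=proj(s,e)[0].round().astype(int);x0,y0=max(c[0]-w//2,0),max(c[1]-w//2-15,0)
    o=cv2.resize(im[y0:y0+w,x0:x0+w],None,fx=k,fy=k,interpolation=cv2.INTER_CUBIC)
    for q in([0,0,0],[0,0,.008],[.016,0,.008],[-.016,0,.008],[0,0,-.071],[.038,.089,-.071],[.038,-.089,-.071],[-.038,.089,-.071],[-.038,-.089,-.071]):
        u=(proj(s,e+R@np.array(q))[0]-[x0,y0]+.5)*k;cv2.circle(o,tuple(u.round().astype(int).tolist()),3,(0,255,255),-1)
    return o
A=crop(b,S,e,R,100,4);B=crop(a,T,e,R,100,4)
R0=Ro.from_quat([.1404,.9901,-.0008,-.0001]).as_matrix()
C=crop(b0,S,np.array([.1597,.5519,.187]),R0,100,4)
A,B,C=[cv2.copyMakeBorder(i,0,max(0,400-i.shape[0]),0,max(0,400-i.shape[1]),0)[:400,:400] for i in(A,B,C)]
cv2.imwrite('pics/f.png',np.hstack([A,C]));
```

```text
[0.42825713 0.13626631 0.09613961]
```

View pics/f.png

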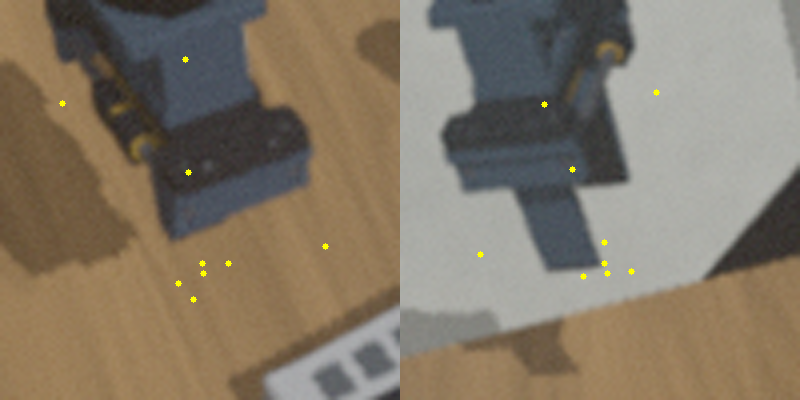

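Run:
```python
from h import *
from scipy.spatial.transform import Rotation as Ro
S=snap('side')
R=Ro.from_quat([.1404,.9901,-.0008,-.0001]).as_matrix();e=np.array([.1597,.5519,.187])
c=proj(S,e)[0].round().astype(int);x0,y0=max(c[0]-50,0),max(c[1]-65,0);print(x0,y0)
f=lambda P:((proj(S,P)-[x0,y0]+.5)*4+[400,0]).round()
for y in(-.059,-.0456,.0456,.059):
    print(y,[f(e+R@np.array([x,y,.008]))[0].tolist() for x in(-.016,.016)],f(e+R@np.array([0,y,-.07]))[0])
# open-pic: which rigid shift explains near finger tip bottom edge (550,270),(600,263)?
from scipy.optimize import least_squares
```

```text
34 61
-0.059 [[615.0, 324.0], [565.0, 329.0]] [553. 222.]
-0.0456 [[619.0, 312.0], [569.0, 316.0]] [558. 210.]
0.0456 [[644.0, 233.0], [597.0, 237.0]] [587. 133.]
0.059 [[647.0, 222.0], [600.0, 226.0]] [591. 122.]
```

>>> play_rows(plan="0 0 0 0.8 0 -0.9 0;0 0 0 0.8 0 -0.9 0;0 0 0 0.8 0 -0.9 0;0 0 0 0 0 -0.9 0;0 0 0 0 0 -0.5 0;0 0 0 0 0 0 0")

```text
clock: 10.15
eef_pos: [0.474, 0.1356, 0.0118]
tool_rot: [-0.061, 0.998, -0.0, -0.002]
wrist_force: [-0.6, -0.1, -0.2]
width: 0.0001
grip_force: 0.0
```

>>> play_rows(plan="0 0 0 0 0 -0.1 0;0 0 0 0 0 -0.1 0;0 0 0 0 0 0 0")

```text
clock: 10.45
eef_pos: [0.4755, 0.1362, 0.0102]
tool_rot: [-0.062, 0.998, 0.0, 0.0]
wrist_force: [-0.3, 1.0, -0.3]
width: 0.0002
grip_force: 0.0
```

>>> play_rows(plan="0 0 0 0 0 -0.1 0;0 0 0 0 0 0 0")

```text
clock: 10.65
eef_pos: [0.4753, 0.1362, 0.008]
tool_rot: [-0.062, 0.998, 0.0, 0.0]
wrist_force: [-0.1, 0.5, -0.0]
width: 0.0002
grip_force: 0.0
```

>>> play_rows(plan="0 0 0 0 0 -0.1 0;0 0 0 0 0 0 0")

```text
clock: 10.85
eef_pos: [0.4752, 0.1361, 0.0057]
tool_rot: [-0.062, 0.998, 0.0, -0.0]
wrist_force: [-0.6, -0.2, 0.0]
width: 0.0005
grip_force: 0.0
```

>>> play_rows(plan="0 0 0 0 0 -0.1 0;0 0 0 0 0 0 0")

```text
clock: 11.05
eef_pos: [0.4751, 0.1361, 0.0035]
tool_rot: [-0.062, 0.998, -0.0, -0.0]
wrist_force: [-0.1, 0.2, 0.6]
width: 0.0007
grip_force: 0.0
```

>>> play_rows(plan="0 0 0 0 0 -0.1 0;0 0 0 0 0 0 0")

```text
clock: 11.25
eef_pos: [0.4751, 0.1361, 0.0015]
tool_rot: [-0.062, 0.998, 0.0, -0.0]
wrist_force: [-0.3, -0.8, -0.3]
width: 0.0003
grip_force: 0.0
```

>>> play_rows(plan="0 0 0 0 0 -0.1 0;0 0 0 0 0 0 0")

```text
clock: 11.45
eef_pos: [0.4751, 0.1361, -0.0005]
tool_rot: [-0.061, 0.998, 0.0, -0.0]
wrist_force: [-0.4, 0.9, -0.0]
width: 0.0005
grip_force: 0.0
```

>>> play_rows(plan="0 0 0 0 0 -0.2 0;0 0 0 0 0 0 0")

```text
clock: 11.65
eef_pos: [0.4749, 0.136, -0.0047]
tool_rot: [-0.061, 0.998, -0.0, -0.0]
wrist_force: [-0.2, 0.5, -0.3]
width: 0.0007
grip_force: 0.0
```

>>> play_rows(plan="0 0 0 0 0 -0.2 0;0 0 0 0 0 0 0")

```text
clock: 11.85
eef_pos: [0.4749, 0.136, -0.0087]
tool_rot: [-0.062, 0.998, -0.0, -0.001]
wrist_force: [0.3, 0.2, 1.0]
width: 0.0006
grip_force: 0.0
```

>>> play_rows(plan="0 0 0 0 0 -0.15 0;0 0 0 0 0 0 0")

```text
clock: 12.05
eef_pos: [0.4751, 0.1361, -0.0116]
tool_rot: [-0.061, 0.998, -0.0, -0.0]
wrist_force: [-0.8, -0.4, -0.6]
width: 0.0004
grip_force: 0.0
```

>>> play_rows(plan="0 0 0 0 0 -0.15 0;0 0 0 0 0 0 0")

```text
clock: 12.25
eef_pos: [0.475, 0.1361, -0.0146]
tool_rot: [-0.062, 0.998, -0.0, -0.0]
wrist_force: [0.5, -0.6, -0.3]
width: 0.0004
grip_force: 0.0
```

>>> play_rows(plan="0 0 0 0 0 -0.15 0;0 0 0 0 0 0 0")

```text
clock: 12.45
eef_pos: [0.4751, 0.1361, -0.0175]
tool_rot: [-0.061, 0.998, -0.0, -0.0]
wrist_force: [0.1, -0.5, -1.1]
width: 0.0005
grip_force: 0.0
```

>>> play_rows(plan="0 0 0 0 0 -0.15 0;0 0 0 0 0 0 0")

```text
clock: 12.65
eef_pos: [0.475, 0.136, -0.0206]
tool_rot: [-0.062, 0.998, -0.0, -0.0]
wrist_force: [-0.4, -0.3, 0.3]
width: 0.0002
grip_force: 0.0
```

>>> play_rows(plan="0 0 0 0 0 -0.15 0;0 0 0 0 0 0 0")

```text
clock: 12.85
eef_pos: [0.4751, 0.1361, -0.0235]
tool_rot: [-0.062, 0.998, -0.0, -0.0]
wrist_force: [-0.4, 0.1, 0.4]
width: 0.0004
grip_force: 0.0
```

>>> play_rows(plan="0 0 0 0 0 -0.15 0;0 0 0 0 0 0 0")

```text
clock: 13.05
eef_pos: [0.4757, 0.1362, -0.0259]
tool_rot: [-0.062, 0.998, 0.0, 0.0]
wrist_force: [-0.8, -0.6, 2.4]
width: 0.0003
grip_force: 1.7
```

>>> play_rows(plan="0 0 0 0 0 0.4 0;0 0 0 0.05 -0.4 0 0;0 0 0 0.05 -0.4 0 0;0 0 0 0.02 -0.2 0 0;0 0 0 0 0 0 0;0 0 0 0 0 0 0")

```text
clock: 13.65
eef_pos: [0.4776, 0.1159, -0.0184]
tool_rot: [-0.061, 0.998, 0.0, -0.0]
wrist_force: [-0.0, -0.9, 0.6]
width: 0.0003
grip_force: 0.0
```

>>> play_rows(plan="0 0 0 0.01 -0.1 0 0;0 0 0 0.01 -0.05 0 0;0 0 0 0 0 0 0")

```text
clock: 13.95
eef_pos: [0.4781, 0.1131, -0.0183]
tool_rot: [-0.062, 0.998, 0.0, -0.0]
wrist_force: [-0.3, 0.4, 0.6]
width: 0.0004
grip_force: 0.0
```

>>> play_rows(plan="0 0 0 0.01 -0.05 0 0;0 0 0 0 0 0 0")

```text
clock: 14.15
eef_pos: [0.4783, 0.1121, -0.0182]
tool_rot: [-0.062, 0.998, 0.0, 0.0]
wrist_force: [0.4, 0.4, 0.3]
width: 0.0003
grip_force: 0.0
```

>>> play_rows(plan="0 0 0 0.01 -0.1 0 0;0 0 0 0.01 -0.05 0 0;0 0 0 0 0 0 0")

```text
clock: 14.45
eef_pos: [0.4787, 0.109, -0.0182]
tool_rot: [-0.061, 0.998, 0.0, -0.0]
wrist_force: [0.0, 0.1, -0.4]
width: 0.0003
grip_force: 0.0
```

>>> play_rows(plan="0 0 0 0.01 -0.05 0 0;0 0 0 0 0 0 0")

```text
clock: 14.65
eef_pos: [0.4788, 0.1085, -0.0182]
tool_rot: [-0.061, 0.998, 0.0, -0.0]
wrist_force: [-0.3, 3.5, 0.7]
width: 0.0005
grip_force: 1.3
```

>>> play_rows(plan="0 0 0 0.01 -0.05 0 0;0 0 0 0 0 0 0")

```text
clock: 14.85
eef_pos: [0.4789, 0.1082, -0.0182]
tool_rot: [-0.061, 0.998, 0.001, -0.0]
wrist_force: [-2.1, 6.7, 0.1]
width: 0.0005
grip_force: 3.4
```

>>> play_rows(plan="0 0 0 0.3 0.035 0 0;0 0 0 0.3 0.035 0 0;0 0 0 0.3 0.035 0 0;0 0 0 0.3 0.035 0 0;0 0 0 0 0 0 0")

```text
clock: 15.35
eef_pos: [0.5031, 0.1113, -0.0183]
tool_rot: [-0.061, 0.998, 0.001, -0.0]
wrist_force: [-2.0, 6.9, -0.1]
width: 0.0003
grip_force: 3.5
```

```bash
python3 m.py
```

```text
[[-7.3, 1.1, 58930.0], [-10.3, 0.9, 61217.0]]
[[-6.9, 3.2, 28521.0], [-9.9, 3.0, 29125.0]]
```

>>> play_rows(plan="0 0 0 -0.05 0.4 0 0;0 0 0 -0.6 -0.07 0 0;0 0 0 -0.6 -0.07 0 0;0 0 0 0 0 0 0;0 0 0 0.05 -0.4 0 0;0 0 0 0 0 0 0")

```text
clock: 16.05
eef_pos: [0.4788, 0.108, -0.0181]
tool_rot: [-0.06, 0.998, 0.002, -0.0]
wrist_force: [-2.6, 8.9, -0.2]
width: 0.0006
grip_force: 4.3
```

>>> play_rows(plan="0 0 0 0.25 0.04 0 0;0 0 0 0.25 0.035 0 0;0 0 0 0.25 0.035 0 0;0 0 0 0.25 0.035 0 0;0 0 0 0 0 0 0")

```text
clock: 16.55
eef_pos: [0.4997, 0.1108, -0.0181]
tool_rot: [-0.061, 0.998, 0.001, 0.0]
wrist_force: [-1.4, 6.2, 0.7]
width: 0.0002
grip_force: 3.0
```

```bash
python3 m.py
```

```text
[[0.9, 1.1, 58215.0], [-10.3, 0.7, 61804.0]]
[[1.2, 3.7, 29783.0], [-9.9, 2.9, 29358.0]]
```

>>> play_rows(plan="0 0 0 -0.12 -0.015 0 0;0 0 0 -0.05 0.5 0 0;0 0 0 -0.1 1 0.5 0;0 0 0 0 0.5 1 0;0 0 0 0 0 1 0;0 0 0 0 0 1 0;0 0 0 0 0 1 0;0 0 0 0.1 -0.5 1 0;0 0 0 0.1 -1 1 0;0 0 0 0.15 -1 0 0;0 0 0 0.15 -1 0 0;0 0 0 0.15 -1 0 0")

```text
clock: 17.85
eef_pos: [0.5069, 0.0587, 0.1121]
tool_rot: [-0.062, 0.998, -0.0, 0.0]
wrist_force: [0.1, 0.4, -0.5]
width: 0.0005
grip_force: 0.0
```

>>> play_rows(plan="0 0 0 0.15 -1 0 0;0 0 0 0.15 -1 0 0;0 0 0 0.15 -1 0 0;0 0 0 0.15 -1 0 0;0 0 0 0.15 -1 0 0;0 0 0 0.15 -1 0 0;0 0 0 0.15 -1 0 0;0 0 0 0.15 -1 0 0;0 0 0 0.15 -1 0 0;0 0 0 0.15 -1 0 0;0 0 0 0.15 -1 0 0;0 0 0 0 0 0 0")

```text
clock: 19.05
eef_pos: [0.5401, -0.1625, 0.1117]
tool_rot: [-0.06, 0.998, -0.001, 0.0]
wrist_force: [-0.8, 1.0, -1.0]
width: 0.0004
grip_force: 0.0
```

```bash
python3 m.py
```

```text
[[0.4, 0.9, 15068.0], [-10.3, 0.6, 15876.0]]
[[0.6, 3.5, 1565.0], [-10.0, 3.2, 1623.0]]
```

>>> play_rows(plan="0 0 0 0 -0.8 -0.5 0;0 0 0 0 0 -1 0;0 0 0 0 0 -1 0;0 0 0 0 0 -1 0;0 0 0 0 0 -1 0;0 0 0 0 0 -1 0;0 0 0 0 0 -1 0;0 0 0 0 0 0 0;0 0 0 -0.05 0.5 0 0;0 0 0 -0.05 0.5 0 0;0 0 0 0 0 0 0;0 0 0 0 0 0 0")

```text
clock: 20.35
eef_pos: [0.5383, -0.1559, -0.0173]
tool_rot: [-0.062, 0.998, -0.0, 0.001]
wrist_force: [-0.4, 0.5, 0.2]
width: 0.0006
grip_force: 0.0
```

>>> play_rows(plan="0 0 0 -0.01 0.1 0 0;0 0 0 -0.01 0.1 0 0;0 0 0 0 0 0 0")

```text
clock: 20.65
eef_pos: [0.5373, -0.1521, -0.0181]
tool_rot: [-0.062, 0.998, 0.0, 0.0]
wrist_force: [0.3, 0.2, -0.2]
width: 0.0004
grip_force: 0.0
```

>>> play_rows(plan="0 0 0 -0.01 0.05 0 0;0 0 0 -0.01 0.05 0 0;0 0 0 0 0 0 0")

```text
clock: 20.95
eef_pos: [0.537, -0.1503, -0.0182]
tool_rot: [-0.062, 0.998, -0.0, 0.0]
wrist_force: [0.6, -0.6, 0.4]
width: 0.0006
grip_force: 0.2
```

>>> play_rows(plan="0 0 0 -0.01 0.05 0 0;0 0 0 0 0 0 0")

```text
clock: 21.15
eef_pos: [0.5369, -0.15, -0.0182]
tool_rot: [-0.062, 0.998, -0.001, 0.0]
wrist_force: [-0.4, -3.0, -0.4]
width: 0.0002
grip_force: 1.7
```

Pressing one millimetre more, then a 26 mm pull to the front.

>>> play_rows(plan="0 0 0 -0.01 0.06 0 0;0 0 0 0 0 0 0;0 0 0 -0.25 -0.03 0 0;0 0 0 -0.25 -0.03 0 0;0 0 0 -0.25 -0.03 0 0;0 0 0 -0.25 -0.03 0 0;0 0 0 -0.25 -0.03 0 0;0 0 0 0 0 0 0")

```text
clock: 21.95
eef_pos: [0.5133, -0.1527, -0.0176]
tool_rot: [-0.061, 0.998, -0.001, 0.002]
wrist_force: [1.9, -6.4, -1.8]
width: 0.0005
grip_force: 3.2
```

```bash
python3 m.py
```

```text
[[0.3, 4.7, 31326.0], [-1.6, 0.7, 14981.0]]
[[0.9, 10.4, 11552.0], [nan, nan, 0.0]]meas.py:17: RuntimeWarning: invalid value encountered in scalar divide
  out.append(((w*X).sum()/w.sum()*1e3+72,(w*Y).sum()/w.sum()*1e3-y0*1e3,int(w.sum()),g[:,16:48].mean(1).round().astype(int)))
```

>>> play_rows(plan="0 0 0 -0.22 -0.03 0 0;0 0 0 0 0 0 0;0 0 0 0.05 -0.5 0 0;0 0 0 0.1 -1 0 91;0 0 0 0.1 -1 1 91;0 0 0 0.1 -1 1 91;0 0 0 0.1 -1 1 91;0 0 0 0.1 -1 1 91;0 0 0 0.1 -1 1 91;0 0 0 0.1 -1 1 91;0 0 0 0 0 0 91;0 0 0 0 0 0 91")

```text
clock: 23.25
eef_pos: [0.5215, -0.3011, 0.1012]
tool_rot: [-0.061, 0.998, 0.001, -0.0]
wrist_force: [-0.6, 0.3, -1.1]
width: 0.0695
grip_force: 0.0
```

```bash
python3 m.py; python3 -c "
from bench import ctrl;print(ctrl.read_state()['qpos'])"
```

```text
[[0.5, 0.9, 60239.0], [0.2, 1.0, 61895.0]]
[[0.8, 3.5, 38811.0], [0.5, 3.8, 37322.0]]
[-5.42249182e-01  4.27419468e-01  1.62851439e+00  8.76397222e-04
  1.08946364e+00 -2.23682477e+00]
```

>>> play_rows(plan="0 0 0 0.4 -1 0 91;0 0 0 0.4 -1 0 91;0 0 0 0.4 -1 0 91;0 0 0 0.5 -1 0 91;0 0 0 0 -0.1 0 91;0 0 0 0 0 0 91;0 0 0 0 0 0 91;0 0 0 0 0 0 91")

```text
clock: 24.15
eef_pos: [0.5557, -0.3824, 0.1017]
tool_rot: [-0.062, 0.998, 0.0, -0.0]
wrist_force: [0.8, 0.2, 0.1]
width: 0.0911
grip_force: 0.0
```

Run:
```python
from h import *
from scipy.spatial.transform import Rotation as Ro
st=ctrl.read_state();S=snap('side');T=snap('top')
e=np.array(st['eef_pos'])+[0,0,.0335];R=Ro.from_quat(st['tool_rot']).as_matrix();print(e)
b=S['frame'][:,:,::-1].copy()
x0,y0,k=300,310,4
o=cv2.resize(b[y0:y0+140,x0:x0+170],None,fx=k,fy=k,interpolation=cv2.INTER_CUBIC)
for y in(-.0456,.0456):
  for x in(-.016,.016):
    u=(proj(S,e+R@np.array([x,y,.008]))[0]-[x0,y0]+.5)*k;cv2.circle(o,tuple(u.round().astype(int).tolist()),3,(0,255,255),-1)
u=(proj(S,[.556,-.383,.075])[0]-[x0,y0]+.5)*k;cv2.circle(o,tuple(u.round().astype(int).tolist()),3,(0,0,255),-1)
cv2.imwrite('pics/w.png',o)
```

```text
[ 0.55569697 -0.38237145  0.13515168]
```

View pics/w.png

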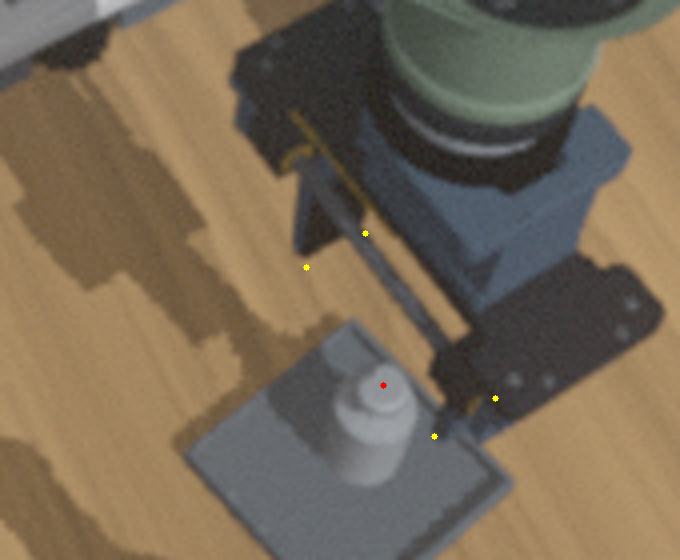

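>>> play_rows(plan="0 0 0 0 0 -1 91;0 0 0 0 0 -1 91;0 0 0 0 0 -1 91;0 0 0 0 0 -1 91;0 0 0 0 0 -1 91;0 0 0 0 0 -0.45 91;0 0 0 0 0 0 91;0 0 0 0 0 0 91")

```text
clock: 25.05
eef_pos: [0.5566, -0.3839, -0.0064]
tool_rot: [-0.062, 0.998, -0.0, 0.0]
wrist_force: [1.2, -0.3, -0.3]
width: 0.0908
grip_force: 0.0
```

>>> play_rows(plan="0 0 0 0 0 0 60;0 0 0 0 0 0 50;0 0 0 0 0 0 46;0 0 0 0 0 0 42;0 0 0 0 0 0 40;0 0 0 0 0 0 38")

```text
clock: 25.65
eef_pos: [0.5561, -0.3836, -0.0072]
tool_rot: [-0.062, 0.998, 0.0, -0.0]
wrist_force: [0.3, -0.4, -0.3]
width: 0.0461
grip_force: 0.0
```

>>> play_rows(plan="0 0 0 0 0 0 36;0 0 0 0 0 0 34;0 0 0 0 0 0 30;0 0 0 0 0 0 30;0 0 0 0 0 0 30")

```text
clock: 26.15
eef_pos: [0.5563, -0.3841, -0.0071]
tool_rot: [-0.062, 0.998, -0.0, 0.0]
wrist_force: [0.6, -3.2, -0.3]
width: 0.0374
grip_force: 30.0
```

>>> play_rows(plan="0 0 0 0 0 0.3 30;0 0 0 0 0 0.8 30;0 0 0 0 0 1 30;0 0 0 0 0 1 30;0 0 0 0 0 1 30;0 0 0 0 0 1 30;0 0 0 0 0 0.9 30;0 0 0 0 0 0 30")

```text
clock: 26.95
eef_pos: [0.5569, -0.3837, 0.1149]
tool_rot: [-0.062, 0.998, -0.001, 0.001]
wrist_force: [-0.3, -1.8, -5.4]
width: 0.0369
grip_force: 30.0
```

>>> play_rows(plan="0 0 0 0 0.5 0 30;0 0 0 0 0.8 0 30;0 0 0 0 0.8 0 30;0 0 0 0 0.8 0 30;0 0 0 0 0.8 0 30;0 0 0 0 0.8 0 30;0 0 0 0 0.8 0 30;0 0 0 0 0.8 0 30;0 0 0 0 0.8 0 30;0 0 0 0 0.8 0 30;0 0 0 0 0.8 0 30;0 0 0 0 0.8 0 30")

```text
clock: 28.15
eef_pos: [0.5561, -0.1963, 0.1128]
tool_rot: [-0.062, 0.998, 0.0, 0.0]
wrist_force: [-0.0, 0.1, -4.5]
width: 0.0373
grip_force: 30.0
```

>>> play_rows(plan="0 0 0 0 0.9 0 30;0 0 0 0 0.9 0 30;0 0 0 0 0.9 0 30;0 0 0 0 0.9 0 30;0 0 0 0.65 1 0 30;0 0 0 0.65 1 0 30;0 0 0 0.65 1 0 30;0 0 0 0.65 1 0 30;0 0 0 0.65 1 0 30;0 0 0 0.65 1 0 30;0 0 0 0 0 0 30;0 0 0 0 0 0 30")

```text
clock: 29.35
eef_pos: [0.6338, -0.0046, 0.1124]
tool_rot: [-0.062, 0.998, -0.0, -0.001]
wrist_force: [0.6, -0.2, -5.0]
width: 0.0377
grip_force: 30.0
```

Run:
```python
from meas import *
p=np.load('p.npy');st=ctrl.read_state();e=st['eef_pos'];print(e,st['tool_rot'])
S=snap('side');T=snap('top')
x0,y0,k=290,190,5
o=cv2.resize(S['frame'][y0:y0+100,x0:x0+110,::-1],None,fx=k,fy=k,interpolation=cv2.INTER_CUBIC)
f=lambda P:tuple(((proj(S,P)[0]-[x0,y0]+.5)*k).round().astype(int).tolist())
b=e[2]+.0071+.004   # expected foot of the weight
for a in np.linspace(0,2*np.pi,40):
    cv2.circle(o,f(W(p,[(.052+.075*np.cos(a),.075*np.sin(a),.082)])),1,(0,255,0),-1)
    cv2.circle(o,f([e[0]+.019*np.cos(a),e[1]+.019*np.sin(a),b]),1,(0,0,255),-1)
cv2.imwrite('pics/p.png',o);print(b,W(p,[(.052,0,.082)]))
```

```text
[ 0.63375046 -0.00462204  0.11241122] [-6.22963544e-02  9.98057546e-01 -1.32722177e-04 -5.30789470e-04]
0.12351122412593354 [[ 0.63369404 -0.00578816  0.082     ]]
```

View pics/p.png

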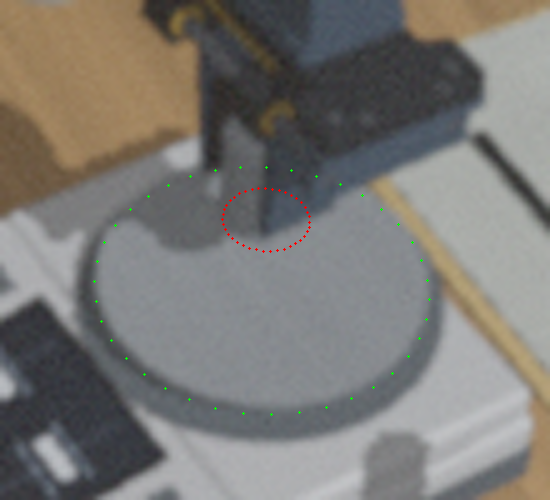

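>>> play_rows(plan="0 0 0 0.1 0 -0.5 30;0 0 0 0 0 -0.5 30;0 0 0 0 0 -0.4 30;0 0 0 0 0 -0.3 30;0 0 0 0 0 -0.15 30;0 0 0 0 0 0 30;0 0 0 0 0 0 30")

```text
clock: 30.15
eef_pos: [0.6364, -0.0057, 0.076]
tool_rot: [-0.061, 0.998, 0.0, 0.0]
wrist_force: [0.2, -0.8, -5.0]
width: 0.0374
grip_force: 30.0
```

>>> play_rows(plan="0 0 0 0 0 -0.05 30;0 0 0 0 0 -0.05 30;0 0 0 0 0 0 30")

```text
clock: 30.45
eef_pos: [0.6361, -0.0056, 0.0738]
tool_rot: [-0.062, 0.998, 0.0, 0.0]
wrist_force: [0.4, 0.2, -5.0]
width: 0.0374
grip_force: 30.0
```

>>> play_rows(plan="0 0 0 0 0 -0.05 30;0 0 0 0 0 0 30")

```text
clock: 30.65
eef_pos: [0.636, -0.0056, 0.0727]
tool_rot: [-0.062, 0.998, 0.0, -0.0]
wrist_force: [0.6, 0.0, -4.9]
width: 0.0376
grip_force: 30.0
```

>>> play_rows(plan="0 0 0 0 0 -0.05 30;0 0 0 0 0 0 30")

```text
clock: 30.85
eef_pos: [0.636, -0.0056, 0.0716]
tool_rot: [-0.062, 0.998, 0.0, -0.0]
wrist_force: [-0.6, -0.5, -5.0]
width: 0.0373
grip_force: 30.0
```

>>> play_rows(plan="0 0 0 0 0 -0.05 30;0 0 0 0 0 0 30")

```text
clock: 31.05
eef_pos: [0.6362, -0.0057, 0.0708]
tool_rot: [-0.062, 0.998, 0.0, 0.0]
wrist_force: [0.6, 0.3, -4.5]
width: 0.0375
grip_force: 30.0
```

>>> play_rows(plan="0 0 0 0 0 -0.03 30;0 0 0 0 0 0 30")

```text
clock: 31.25
eef_pos: [0.6362, -0.0057, 0.0708]
tool_rot: [-0.062, 0.998, 0.0, 0.0]
wrist_force: [-0.8, -0.4, -0.0]
width: 0.0376
grip_force: 30.0
```

Touchdown (the weight is now carried by the pan). Release slowly, and rise.

>>> play_rows(plan="0 0 0 0 0 0 38;0 0 0 0 0 0 39;0 0 0 0 0 0 42;0 0 0 0 0 0 46;0 0 0 0 0 0 55;0 0 0 0 0 0 65;0 0 0 0 0 0 70;0 0 0 0 0 0 70;0 0 0 0 0 0 70")

```text
clock: 32.15
eef_pos: [0.6361, -0.0057, 0.0701]
tool_rot: [-0.062, 0.998, 0.0, 0.0]
wrist_force: [0.8, -0.4, -0.1]
width: 0.0702
grip_force: 0.0
```

>>> play_rows(plan="0 0 0 0 0 0.3 70;0 0 0 0 0 0.8 70;0 0 0 0 0 1 70;0 0 0 0 0 1 70;0 0 0 0 0 1 70;0 0 0 0 0 1 70;0 0 0 -1 0 0.5 70;0 0 0 -1 0 0 70;0 0 0 -1 0 0 70;0 0 0 -1 0 0 70;0 0 0 -1 0 0 70;0 0 0 -1 0 0 70")

```text
clock: 33.35
eef_pos: [0.5154, -0.0057, 0.1828]
tool_rot: [-0.061, 0.998, 0.0, 0.0]
wrist_force: [0.3, 0.6, 0.4]
width: 0.07
grip_force: 0.0
```

>>> play_rows(plan="0 0 0 -1 0 0 70;0 0 0 -1 0 0 70;0 0 0 -1 0 0 70;0 0 0 -1 0 0 70;0 0 0 -1 0 0 70;0 0 0 0 0 0 70;0 0 0 0 0 0 70;0 0 0 0 0 0 70")

```text
clock: 34.15
eef_pos: [0.4172, -0.0057, 0.1826]
tool_rot: [-0.062, 0.998, -0.0, 0.001]
wrist_force: [1.1, -0.3, -0.3]
width: 0.0701
grip_force: 0.0
```

```bash
python3 m.py
python3 - <<'E'
from meas import *
p=np.load('p.npy');S=snap('side');T=snap('top')
x0,y0,k=290,190,4
f=lambda s,P,x0,y0:tuple(((proj(s,P)[0]-[x0,y0]+.5)*k).round().astype(int).tolist())
os=[]
for s,x0,y0 in((S,290,180),(T,285,165)):
    o=cv2.resize(s['frame'][y0:y0+120,x0:x0+100,::-1],None,fx=k,fy=k,interpolation=cv2.INTER_CUBIC)
    for a in np.linspace(0,2*np.pi,24):
        cv2.circle(o,f(s,W(p,[(.054+.075*np.cos(a),.075*np.sin(a),.082)]),x0,y0),1,(0,255,0),-1)
        cv2.circle(o,f(s,W(p,[(.054+.0125*np.cos(a),.0125*np.sin(a),.153)]),x0,y0),1,(0,0,255),-1)
        cv2.circle(o,f(s,W(p,[(.054+.019*np.cos(a),.019*np.sin(a),.082)]),x0,y0),1,(255,0,0),-1)
    os.append(o)
cv2.imwrite('pics/e.png',np.hstack(os));print(ctrl.read_state()['clock'])
E
```

```text
[[0.5, 0.9, 55558.0], [0.2, 1.0, 57144.0]]
[[0.8, 3.5, 30598.0], [0.6, 3.7, 29910.0]]
34.35
```

View pics/e.png

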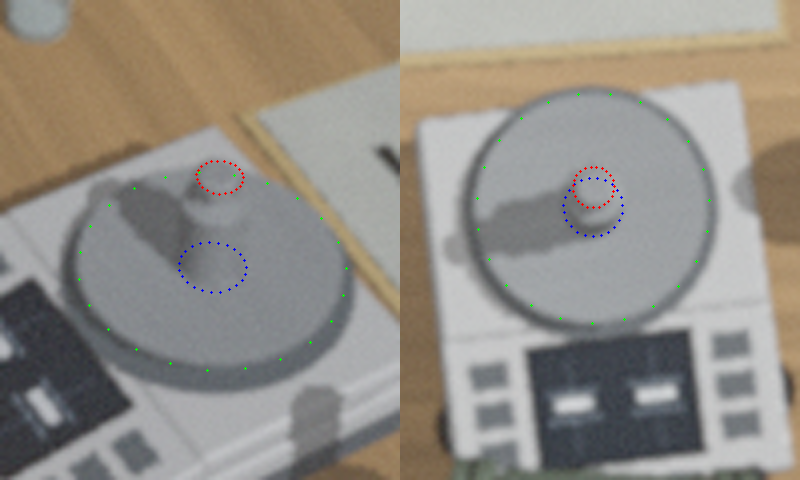

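The weight stands upright. Its foot and knob match the expected rings at the middle of the pan in both views, and both markers lie between their lines at about (575,404) and (655,393). I'm handing in.

```bash
python3 -c "
from bench import ctrl;print(ctrl.finish_job())"
```

```text
the job is handed in; nothing more can be done
None
```

I handed the job in at 34 s: both markers measured under 1 mm from the middle of their bands, and the weight looked upright in the middle of the pan and released; no verdict came back.

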